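# Lock the water filter cover with the slotted stud

### The arm

A 6-joint arm with a two-finger parallel gripper is mounted at the origin on a cart in front of the work surface, level with it; the furniture and walls round the work are solid. World frame = base frame: x ahead of the robot, y to its left, z up, the work surface at z = 0. Lengths are in m, angles in rad, forces in N, time in s.
With the tool pointing down it reaches from about 0.225 to 0.875 m from the base axis. Payload 3.4 kg.
Tool frame: the origin (TCP) lies on the centre line of the jaws, within the pads' length; the fingertips stand 17 mm ahead of it and the grasp point (between the pads) lies 2 mm behind it; z points along the fingers, y is the line along which they close (so a half turn about z gives the same grasp; the last joint's range is limited). The gripper opens to 85 mm and grips with 20 to 120 N. Pads are 22 mm wide; open, the fingers measure 114 mm over their backs; the gripper's body (76 mm by 85 mm) begins 54 mm behind the grasp point. The pads swing forward as they close: fully open they stand 13 mm farther back than shut.
Start: joints at [-0.121, 0.276, 1.505, -0, 1.361, -0.121], TCP at [0.575, -0, 0.248] pointing down, gripper open.
Joint ranges: [-2.89, 2.89], [-0.75, 2.08], [0.22, 2.7], [-1.18, 4.32], [0.11, 2.71], [-2.7, 2.7]. Speed limits (rad/s): [2.57, 2.57, 3.14, 3.14, 3.14, 3.14].

### API

Orientations are given as a unit quaternion [w, x, y, z].
In Python, from rig import manip gives the robot as it stands.
- The arm moves only by the tool move_arm, never from a script. Its argument "steps" is one flat list of numbers, 7 for each row, row after row: the turn, a rotation vector about the world's x, y, z normalised to -1 to 1, where 1 is 360 degrees, then the shift along the world's x, y, z normalised to -1 to 1, where 1 is 1 m, then the opening, from -1 (shut) to 1 (fully open). A call has exactly 10 rows; each row is the pose to reach, as a shift and turn from the pose commanded when the call began, turning the shorter way round; what a row does not reach only later rows make up. A row lasts 1/10 s, in which the tool goes at most 50 mm and 8.59 degrees, less where a joint would pass 70% of its speed; a pose out of reach is approached as far as the arm can. A call with a number of a shift or a turn outside -1 to 1 is refused whole. A call with a gripper value outside its range is refused whole. The fingers move at their own pace and stop on an object; "squeeze" is the grip in N (left out, the last holds). Time passes only in rows, so rows that repeat a pose let the fingers close, or fill a call up. It gives the time, the measured TCP pose, the force, the opening and the grip force at its end, in the units of the state.
- manip.get_state(): the state, without advancing time (a new reading comes with each control period).
- manip.get_image(name): name is "scene" or "side" or "wrist"; returns a dict with "pixels" (420x560x3 uint8, blue, green, red), "fx", "fy", "cx", "cy" (pixels), "D" ([k1, k2, p1, p2, k3] as OpenCV has them; the pictures are not rectified), "R" (3x3) and "t" (3): a world point X has camera coordinates R X + t. Camera axes: x right, y down, z forward; pixel columns grow to the right and rows downward; lengths in m; the calibration is good to about 2 mm. A picture is of the moment at which its call begins. There is no depth.
- manip.sign_off(): hands the job in; it is judged then, once.
The state is a dict: "clock": time; "qpos": joint angles; "qd": joint speeds; "effort": joint torques, N m; "position": TCP position; "ee_rot": TCP orientation; "contact_force": force on the tool from outside, world axes, zero at the start; "moment": the same for the moment, N m; "width": finger opening in m; "gripper_force": force on a finger pad.
Only numpy, scipy, OpenCV 4.12 (cv2) and the standard library are available. Lean on these libraries where they do the work, as an engineer would, in place of code of your own. Each camera call takes 0.05 s, during which the arm holds its last target. There are 200 camera calls.

### The job

Fasten the cover of the white water filter unit: take the flat key out of its wooden holder, put its blade in the slot of the stud that stands proud, and gently press and turn it clockwise until the stud drops into its catch, flush with its collar like the other one. Then stand the key back in its holder, fully home and upright, and leave the things around undisturbed.

Things in the scene. Friction and masses are not known exactly. Their poses are not given: they have to be found in the camera images.
- filter_unit: White plastic water filter unit, fixed, 154 x 204 x 60 mm (x, y, z); origin under its centre, z up. Its flat top is the cover. In the cover sit two round grey collars, each with a slotted steel stud: at y = -55 mm the open one of the task, at y = +55 mm one that is already locked (flush, leave it). Two hose tails stick out at its +x back, 20 mm up.
- collar_top (a point): Centre of the top face of the grey collar (54 mm outside, 38 mm inside) round the open stud, 63 mm above the worktop; z up, does not turn. The collar carries the stud and is sprung: pressed down it gives 0.5 mm per newton after the first 2 N, up to 8 mm, and comes back up.
- stud_top (a point): Centre of the top of the open stud's steel head (36 mm across); z up, turns and sinks with the stud. The slot runs along its x axis through the centre: 28 mm long, 5 mm wide, 6.5 mm deep, closed at its ends. At the start the stud stands 4.5 mm above the collar's top and pressing alone only sinks stud and collar together. It turns clockwise seen from above, at about 0.05 N m.
- stud: The turning stud, axes as stud_top. Its catch lies 20 to 85 degrees clockwise from the start, unseen: there a pressed stud drops about 4 mm, flush with the collar, and has only some 12 degrees of play to its stop. It slides stiffly: the drop needs over 4 N of pressing (8 to 14 N is good) and it stays down by itself. More than 25 N between key and stud, in pressing or in turning on against its stop, breaks it.
- key: The key, loose, 60 g, 67 mm tall: a steel blade 22 mm wide (its y) x 3 mm thick (its x) x 22 mm long below a grey plastic handle 34 mm wide (y) x 12 mm thick (x) x 45 mm tall. Origin at the middle of the blade's lower edge, z up to the handle. At the start it stands upright in its holder. A half turn about z gives the same key.
- key_center (a point): Centre of the key, half-way up (33.5 mm above the blade's lower edge); the middle of the handle is 11 mm higher. Axes as the key's.
- key_tip (a point): Middle of the lower edge of the key's blade; axes as the key's.
- holder_slot (a point): Centre of the slot's mouth on top of the fixed wooden key holder (66 x 86 x 28 mm), 28 mm above the worktop. The slot is 27 mm long along y, 6 mm wide along x, 24 mm deep; with the key home the underside of its handle rests on the holder and the blade's lower edge is 22 mm below this point.
- jam_jar_mid (a point): Jam jar, 69 mm wide, 99 mm tall, a bystander; point on its axis 45 mm up.
- mug_mid (a point): White and brown ringed mug, 92 mm tall, a bystander; point 45 mm above its foot.
- salt_shaker_mid (a point): Salt shaker, 44 mm wide, 90 mm tall, a bystander; point on its axis 45 mm up.

How it is judged:
On the way, in this order (a step that is already met when the one before it is completed fails the run):
1. the key's blade is in the slot of the open stud (z of key_tip in the frame of stud_top below -0.003 m and horizontal distance between key_tip and stud_top below 0.006 m), for 0.1 s.
2. the stud has dropped into its catch (z of stud_top in the frame of collar_top below 0.0015 m), for 0.2 s.
At the end, for the whole second after the job is handed in: The stud is down in its catch, its top less than 1.5 mm above the collar's top, and the key stands at rest and upright (within 7 degrees) in the holder's slot, home to within 3 mm (z of stud_top in the frame of collar_top below 0.0015 m and z of key_tip in the frame of holder_slot below -0.019 m and horizontal distance between key_tip and holder_slot below 0.006 m and angle between key_tip's own z axis and vertical below 0.12 rad and linear speed of key below 0.02 m/s); the robot touches nothing.
It fails at once if the key bears on the stud with more than 25 N (contact force between key and stud above 25 N).
It fails at once if the jam jar is moved more than 15 mm (distance of jam_jar_mid from where it was at the start of the episode above 0.015 m).
It fails at once if the mug is moved more than 15 mm (distance of mug_mid from where it was at the start of the episode above 0.015 m).
It fails at once if the salt shaker is moved more than 15 mm (distance of salt_shaker_mid from where it was at the start of the episode above 0.015 m).
It also fails if it takes over 67 s, if anything falls off the work surface, if the arm or the gripper's body presses on something with over 40 N, if the wrist force passes 120 N, or if a joint passes its speed limit or range.

## Working session

There is one attempt and no reset: what is moved stays moved. The work goes in short steps, Python scripts to look and compute and a tool call to move; the robot and the scene stay as the last step left them, time stands still between calls to the robot, and variables do not carry over. Pictures are saved under pics/ and viewed, at most 12 in all, crops included, and the job is handed in when it is done.

Besides the shell and the picture viewer there is one more tool, called as a command line: name --argument value ..., lists and objects as JSON in quotes. move_arm: Moves the arm, as the interface text tells. Scaled input: -1 to 1 covers 1 m each way for a shift and 360 degrees each way for a turn. Its arguments: {"type":"object","properties":{"steps":{"type":"array"},"squeeze":{"type":"number"}},"required":["steps"]}

```bash
mkdir -p pics; cat > h.py <<'E'
import numpy as np,cv2
from rig import manip
def K(im): return np.array([[im['fx'],0,im['cx']],[0,im['fy'],im['cy']],[0,0,1.]])
def ray(im,uv):
    p=cv2.undistortPoints(np.array(uv,float).reshape(-1,1,2),K(im),np.array(im['D'],float)).reshape(-1,2)
    R=np.array(im['R']);t=np.array(im['t'])
    d=np.c_[p,np.ones(len(p))]@R
    return -R.T@t,d
def onz(im,uv,z):
    c,d=ray(im,uv); return c+d*((z-c[2])/d[:,2])[:,None]
def proj(im,X):
    R=np.array(im['R']);t=np.array(im['t'])
    return cv2.projectPoints(np.array(X,float).reshape(-1,1,3),cv2.Rodrigues(R)[0],t,K(im),np.array(im['D'],float))[0].reshape(-1,2)
def grab(n,f):
    im=manip.get_image(n); im['pixels']=np.array(im['pixels']); cv2.imwrite('pics/'+f+'.png',im['pixels']); return im
E
python3 - <<'E'
from h import *
import pickle
d={n:grab(n,n+'0') for n in('scene','side','wrist')}
pickle.dump(d,open('d0.pkl','wb'))
for n in d: print(n,-np.array(d[n]['R']).T@d[n]['t'],d[n]['fx'])
print(manip.get_state())
a=[d[n]['pixels'] for n in d]
E
```

```text
scene [0.30253298 0.62620116 0.84111392] 381.1162720574228
side [0.15187201 0.67993795 0.63325629] 427.4057729220598
wrist [0.57510211 0.069309   0.37275312] 343.61888221289456
{'clock': 0.15, 'qpos': array([-1.20963472e-01,  2.76474006e-01,  1.50584958e+00, -1.02689271e-05,
        1.36068952e+00, -1.21005314e-01]), 'qd': array([-0.00049483, -0.00244869, -0.00238357, -0.00056156, -0.0014364 ,
        0.00081616]), 'effort': array([ 9.65923646e-04, -4.17143512e+01, -2.46032345e+01, -1.26433165e-04,
        7.58384820e-03, -3.43765259e-05]), 'position': array([5.74631501e-01, 5.68926412e-05, 2.47621666e-01]), 'ee_rot': array([-5.56047312e-04,  7.07091050e-01,  7.07122156e-01, -4.41874557e-04]), 'contact_force': array([-0.10200772,  0.88368833, -0.03243865]), 'moment': array([ 0.01008351,  0.00388225, -0.06853124]), 'gripper_force': 0.0, 'width': 0.0853523469879254}
```

View pics/scene0.png

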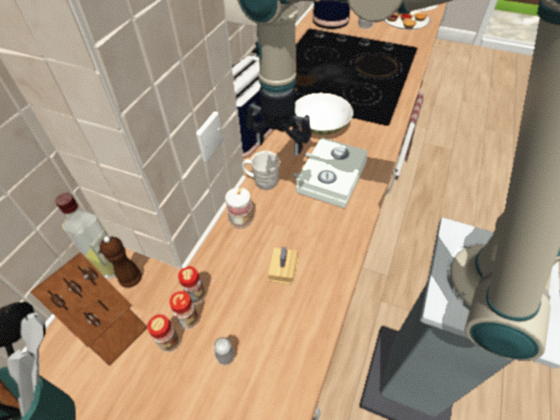

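View pics/side0.png

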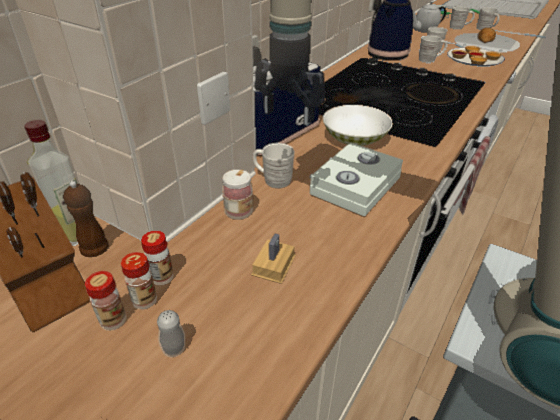

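View pics/wrist0.png

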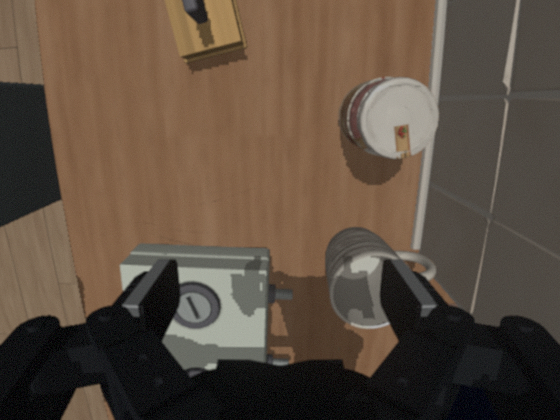

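Scene: holder with key at about (283,262), unit studs at (327,177) and (340,153). Side: key (274,247), studs (347,177) and (369,157). Wrist: near (locked, +y) stud at (193,305), holder at the top edge, key at (195,10). I'll make coarse ray estimates, then move the wrist camera over the holder.

```bash
python3 - <<'E'
from h import *
import pickle
d=pickle.load(open('d0.pkl','rb'))
np.set_printoptions(precision=4,suppress=True)
w=d['wrist']
print(np.array(w['R']))
print('key top scene/side/wrist',onz(d['scene'],[(283,252)],.073),onz(d['side'],[(275,238)],.073),onz(w,[(197,15)],.073))
print('studs',onz(d['scene'],[(327,177),(340,153)],.063),onz(d['side'],[(347,177),(369,157)],.063),onz(w,[(193,305),(193,372)],.063))
print('holder edge',onz(w,[(185,57),(243,45)],.028))
print('bystanders mug/jar', onz(w,[(367,290),(393,118)],.095), 'shaker',onz(d['side'],[(172,330)],.05))
E
```

```text
[[ 1.      0.0005 -0.0014]
 [ 0.0008 -0.9607  0.2778]
 [-0.0012 -0.2778 -0.9607]]
key top scene/side/wrist [[0.4991 0.1612 0.073 ]] [[0.4979 0.1598 0.073 ]] [[0.5082 0.1404 0.073 ]]
studs [[ 0.4818 -0.127   0.063 ]
 [ 0.4769 -0.2378  0.063 ]] [[ 0.4827 -0.1272  0.063 ]
 [ 0.4772 -0.2416  0.063 ]] [[ 0.4847 -0.1301  0.063 ]
 [ 0.4773 -0.2178  0.063 ]]
holder edge [[0.485  0.1141 0.028 ]
 [0.5403 0.1241 0.028 ]]
bystanders mug/jar [[ 0.6549 -0.0934  0.095 ]
 [ 0.6648  0.0598  0.095 ]] shaker [[0.5267 0.4168 0.05  ]]
```

move_arm --steps '[0,0,0,-0.03,0.08,0,1,0,0,0,-0.05,0.12,0,1,0,0,0,-0.075,0.16,0,1,0,0,0,-0.075,0.19,0,1,0,0,0,-0.075,0.19,0,1,0,0,0,-0.075,0.19,0,1,0,0,0,-0.075,0.19,0,1,0,0,0,-0.075,0.19,0,1,0,0,0,-0.075,0.19,0,1,0,0,0,-0.075,0.19,0,1]'

```text
clock: 1.15
position: [0.5004, 0.1889, 0.2482]
ee_rot: [0.0, 0.708, 0.706, -0.0]
contact_force: [-0.1, 0.5, 0.8]
width: 0.0855
gripper_force: 0.0
```

```bash
python3 - <<'E'
from h import *
import pickle
d={'wrist':grab('wrist','wrist1'),'scene':grab('scene','scene1'),'side':grab('side','side1')}
pickle.dump(d,open('d1.pkl','wb'))
a=[cv2.resize(d['scene']['pixels'][60:300,200:440],(420,420),interpolation=cv2.INTER_CUBIC)]
cv2.imwrite('pics/m1.png',np.hstack([d['wrist']['pixels'][:,100:480],a[0]]))
s=manip.get_state();print(s['position'],s['contact_force'],s['clock'])
E
```

```text
[0.5002377  0.18948075 0.24830153] [ 0.37007678  0.04260481 -0.0149182 ] 1.3
```

View pics/m1.png

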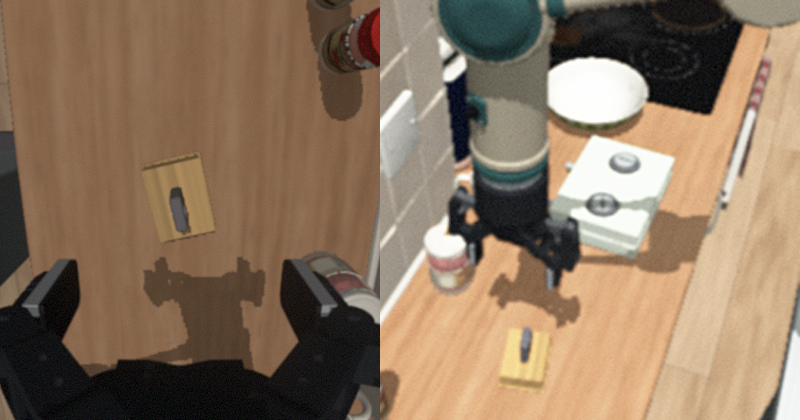

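The wrist view shows the holder around full-frame (279,198) with the key at (279,210), yawed about +10°. Next I'll segment both.

```bash
cat > hold.py <<'E'
from h import *
import pickle
np.set_printoptions(precision=4,suppress=True)
w=pickle.load(open('d1.pkl','rb'))['wrist']; p=w['pixels']
hsv=cv2.cvtColor(p,cv2.COLOR_BGR2HSV)
roi=np.zeros(p.shape[:2],np.uint8); roi[140:255,225:335]=1
print('holder hsv',hsv[215,262],hsv[190,295],'table',hsv[200,220],hsv[130,270],'key',hsv[205,278],hsv[222,281])
m=((hsv[...,0]>=17)&(hsv[...,0]<=32)&(hsv[...,1]>90)&(hsv[...,2]>90)&(roi>0)).astype(np.uint8)
k=((hsv[...,1]<70)&(hsv[...,2]<140)&(roi>0)).astype(np.uint8)
def big(m):
    c=max(cv2.findContours(m,cv2.RETR_EXTERNAL,cv2.CHAIN_APPROX_NONE)[0],key=cv2.contourArea); return c.reshape(-1,2)
c=big(cv2.morphologyEx(m|k,cv2.MORPH_OPEN,np.ones((3,3))))
for z in(.028,): print('holder',cv2.minAreaRect(onz(w,c,z)[:,:2].astype(np.float32)*1000))
ck=big(k); print('keypx',cv2.minAreaRect(ck),ck.min(0),ck.max(0))
for z in(.073,.05,.028): print('key',z,cv2.minAreaRect(onz(w,ck,z)[:,:2].astype(np.float32)*1000))
v=p.copy(); cv2.drawContours(v,[c.reshape(-1,1,2)],-1,(255,0,0),1); cv2.drawContours(v,[ck.reshape(-1,1,2)],-1,(0,0,255),1)
cv2.imwrite('pics/seg.png',cv2.resize(v[130:260,210:350],None,fx=4.2,fy=4.2,interpolation=0))
E
python3 hold.py
```

```text
holder hsv [ 18 119 146] [ 18 117 166] table [ 13 110 137] [ 13 116 130] key [170   8  92] [170   8  90]
holder ((500.1900939941406, 163.9068603515625), (61.696956634521484, 86.84249114990234), 13.076037406921387)
keypx ((277.82354736328125, 209.2941131591797), (43.17134094238281, 14.55213737487793), 75.96376037597656) [270 188] [287 230]
key 0.073 ((499.3260803222656, 165.48385620117188), (13.398632049560547, 41.2198371887207), 12.94771671295166)
key 0.05 ((499.2029113769531, 158.38134765625), (14.424400329589844, 44.37540817260742), 12.948039054870605)
key 0.028 ((499.08514404296875, 151.58767700195312), (15.40550422668457, 47.39381408691406), 12.947408676147461)
```

View pics/seg.png

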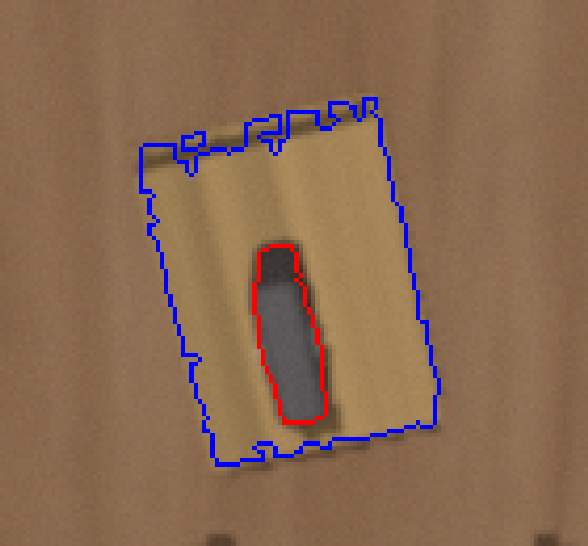

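```bash
python3 - <<'E'
from h import *
import pickle
np.set_printoptions(precision=4,suppress=True)
w=pickle.load(open('d1.pkl','rb'))['wrist']
a=onz(w,[(276,197.4),(282.6,230.5)],.073);b=onz(w,[(276,188.3)],.028)
print(a,a.mean(0),np.linalg.norm(a[0]-a[1]),b, b+17*.001*np.array([np.sin(.227),-np.cos(.227),0]))
d=pickle.load(open('d1.pkl','rb'))
for n in('scene','side'):
    p=d[n]['pixels']; hsv=cv2.cvtColor(p,cv2.COLOR_BGR2HSV); u=proj(d[n],[.502,.155,.05])[0].astype(int)
    r=np.zeros(p.shape[:2],bool); r[u[1]-22:u[1]+22,u[0]-14:u[0]+14]=1
    k=((hsv[...,1]<80)&(hsv[...,2]<150)&r).astype(np.uint8)
    c=max(cv2.findContours(k,0,1)[0],key=cv2.contourArea).reshape(-1,2)
    t=np.array([np.mean(c[c[:,1]==c[:,1].min()],0)])
    print(n,u,c.min(0),c.max(0),c.mean(0),'centroid@.05',onz(d[n],[c.mean(0)],.05))
    print(proj(d[n],[[.502,.155,.073],[.502,.155,.028]]))
E
```

```text
[[0.4976 0.1771 0.073 ]
 [0.5036 0.1451 0.073 ]] [0.5006 0.1611 0.073 ] 0.03251192677751245 [[0.4972 0.1747 0.028 ]] [[0.501  0.1581 0.028 ]]
scene [282 254] [281 248] [285 266] [282.925 257.175] centroid@.05 [[0.4994 0.1613 0.05  ]]
[[282.8534 249.6178]
 [282.9933 259.6307]]
side [274 244] [269 234] [278 259] [273.614  246.2807] centroid@.05 [[0.5007 0.1605 0.05  ]]
[[274.6463 235.8624]
 [274.589  252.4397]]
```

move_arm --steps '[0,0,0,0,-0.05,0,1,0,0,0,0,-0.1,0,1,0,0,0,-0.005,-0.15,-0.01,1,0,0,0,-0.01,-0.2,-0.02,1,0,0,0,-0.015,-0.25,-0.03,1,0,0,0,-0.02,-0.3,-0.04,1,0,0,0,-0.02,-0.345,-0.05,1,0,0,0,-0.02,-0.39,-0.05,1,0,0,0,-0.02,-0.42,-0.05,1,0,0,0,-0.02,-0.42,-0.05,1]'

```text
clock: 2.3
position: [0.4803, -0.2344, 0.1981]
ee_rot: [0.001, 0.709, 0.705, -0.001]
contact_force: [0.4, 1.4, 0.3]
width: 0.0858
gripper_force: 0.0
```

```bash
python3 - <<'E'
from h import *
import pickle
np.set_printoptions(precision=4,suppress=True)
manip.get_image('side'); manip.get_image('side')
w=grab('wrist','wrist2');pickle.dump(w,open('d2.pkl','wb'))
s=manip.get_state();print(s['position'],s['qd'],s['clock'])
u=proj(w,[[.477,-.238,.0675]])[0];print(u)
E
```

```text
[ 0.4797 -0.2294  0.1982] [ 0.0233 -0.0074  0.0081 -0.0008 -0.001  -0.0023] 2.45
[275.6199 207.3781]
```

View pics/wrist2.png

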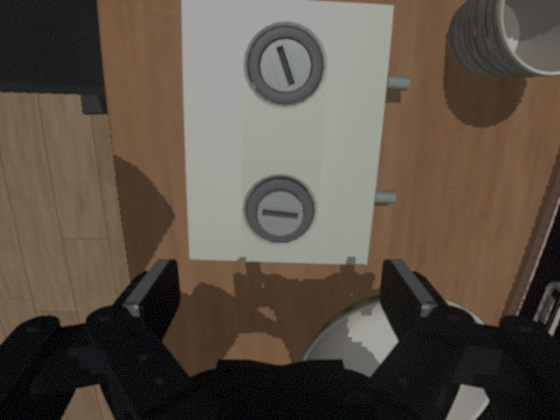

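The open stud is at about (281,212) with its slot almost along world x; the locked one is at (287,65). Next I'll fit the slot and the collar.

```bash
python3 - <<'E'
from h import *
import pickle
np.set_printoptions(precision=4,suppress=True)
w=pickle.load(open('d2.pkl','rb'));p=w['pixels'];g=cv2.cvtColor(p,cv2.COLOR_BGR2GRAY)
x0,y0,x1,y1=240,170,322,250
sub=g[y0:y1,x0:x1]; print('slot,head,collar,cover',g[213,281],g[200,281],g[205,251],g[190,215])
T,c=cv2.threshold(sub,0,255,cv2.THRESH_BINARY_INV|cv2.THRESH_OTSU)
# collar outer
c=max(cv2.findContours((sub<115).astype(np.uint8),0,1)[0],key=cv2.contourArea).reshape(-1,2)+[x0,y0]
e=cv2.minEnclosingCircle(onz(w,c,.063)[:,:2].astype(np.float32)*1000);print('collar',e, cv2.fitEllipse(c))
for th in(45,55,65):
    n,l,st,ce=cv2.connectedComponentsWithStats((sub<th).astype(np.uint8))
    i=l[213-y0,278-x0]
    if i==0: print(th,'none');continue
    ys,xs=np.nonzero(l==i); q=onz(w,np.c_[xs+x0,ys+y0],.0675)[:,:2]*1000
    print(th,len(xs),cv2.minAreaRect(q.astype(np.float32)),q.mean(0),np.degrees(np.arctan2(*np.linalg.svd(q-q.mean(0),full_matrices=False)[2][0][::-1])))
h=cv2.inRange(sub,75,140); 
cv2.imwrite('pics/st.png',cv2.resize(p[y0:y1,x0:x1],None,fx=6,fy=6,interpolation=0))
E
```

```text
slot,head,collar,cover 62 124 79 162
collar ((479.6056823730469, -241.23577880859375), 28.563325881958008) ((279.1255798339844, 208.61363220214844), (67.41170501708984, 70.46240997314453), 91.28519439697266)
45 none
55 1 ((478.837646484375, -242.5877227783203), (0.0, 0.0), 0.0) [ 478.8377 -242.5877] 0.0
65 87 ((480.0371398925781, -242.53717041015625), (2.676771402359009, 25.980716705322266), 84.2107925415039) [ 479.3383 -242.4582] -6.290292402296317
```

View pics/st.png

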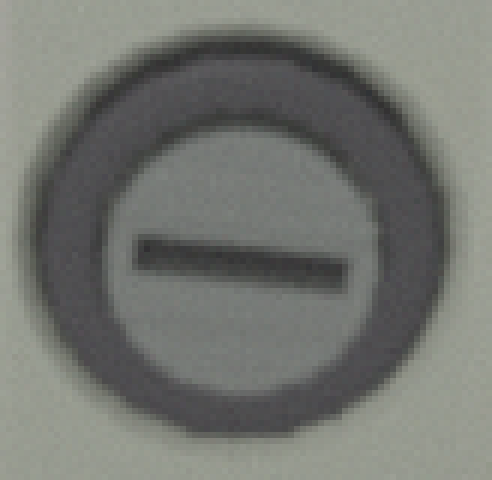

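```bash
python3 - <<'E'
from h import *
import pickle
w=pickle.load(open('d2.pkl','rb'))
print(onz(w,[(279.9,212.1),(280,213)],.0675))
E
```

```text
[[ 0.48032275 -0.24185281  0.0675    ]
 [ 0.48039997 -0.24258992  0.0675    ]]
```

move_arm --steps '[0,0,0,0,0.05,0,1,0,0,0,0,0.1,0,1,0,0,0.01,0.005,0.15,0,1,0,0,0.02,0.01,0.2,0,1,0,0,0.035,0.015,0.25,0,1,0,0,0.035,0.02,0.3,0,1,0,0,0.035,0.0205,0.35,0,1,0,0,0.035,0.0205,0.39,-0.01,1,0,0,0.035,0.0205,0.39,-0.05,1,0,0,0.035,0.0205,0.39,-0.08,1]'

```text
clock: 3.45
position: [0.4989, 0.1632, 0.1176]
ee_rot: [0.0, 0.623, 0.782, 0.0]
contact_force: [-0.1, 0.1, 0.2]
width: 0.0853
gripper_force: 0.0
```

move_arm --steps '[0,0,0,0,0,0,1,0,0,0,0,0,-0.02,1,0,0,0,0,0,-0.04,1,0,0,0,0,0,-0.055,1,0,0,0,0,0,-0.065,1,0,0,0,0,0,-0.065,1,0,0,0,0,0,-0.065,0,0,0,0,0,0,-0.065,-0.3,0,0,0,0,0,-0.065,-0.4,0,0,0,0,0,-0.065,-0.5]' --squeeze 40

```text
clock: 4.45
position: [0.5009, 0.1601, 0.0539]
ee_rot: [0.0, 0.625, 0.78, 0.0]
contact_force: [-0.1, 1.0, -0.3]
width: 0.0283
gripper_force: 0.0
```

```bash
python3 - <<'E'
from h import *
import pickle
w={n:grab(n,n+'3') for n in('wrist','side','scene')};pickle.dump(w,open('d3.pkl','wb'))
s=manip.get_state();print(s['position'],s['ee_rot'],s['contact_force'],s['width'],s['gripper_force'],s['qpos'],s['clock'])
cv2.imwrite('pics/m3.png',np.hstack([cv2.resize(w['side']['pixels'][200:290,230:320],(400,400)),cv2.resize(w['scene']['pixels'][215:305,240:330],(400,400))]))
E
```

```text
[0.50063635 0.15998921 0.05353696] [1.49531148e-04 6.25253838e-01 7.80421415e-01 1.73091502e-04] [-0.80057279 -0.27870333  1.16796016] 0.021281385997846604 0.0 [ 1.76880966e-01  3.88870752e-01  1.88536397e+00  3.57574217e-06
  8.66900463e-01 -4.30041357e-02] 4.6
```

View pics/m3.png

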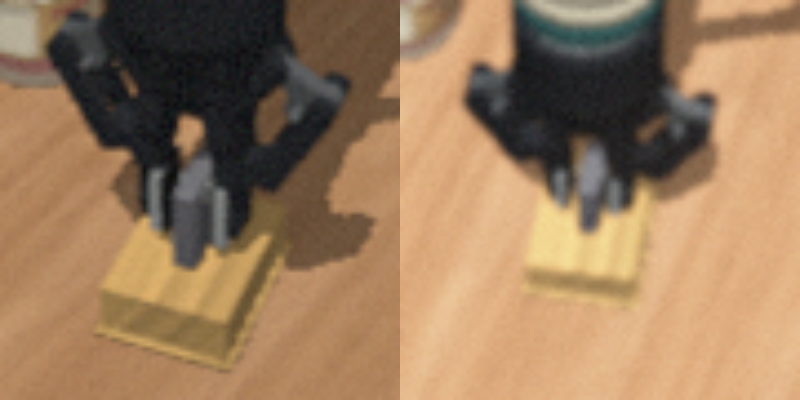

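The key stands centred between the pads in both views. I'll close on it.

move_arm --steps '[0,0,0,0,0,0,-0.6,0,0,0,0,0,0,-0.7,0,0,0,0,0,0,-0.8,0,0,0,0,0,0,-1,0,0,0,0,0,0,-1,0,0,0,0,0,0,-1,0,0,0,0,0,0,-1,0,0,0,0,0,0,-1,0,0,0,0,0,0,-1,0,0,0,0,0,0,-1]' --squeeze 50

```text
clock: 5.6
position: [0.5006, 0.16, 0.0533]
ee_rot: [0.0, 0.625, 0.78, 0.0]
contact_force: [-0.1, -0.8, 1.6]
width: 0.0117
gripper_force: 49.3
```

```bash
cat > st.py <<'E'
from h import *
np.set_printoptions(precision=4,suppress=True)
s=manip.get_state();q=s['ee_rot']
print(s['position'],'yaw',np.degrees(2*np.arctan2(q[2],q[1]))-90,s['contact_force'],s['moment'],s['width'],s['gripper_force'],'j',s['qpos'],s['clock'])
E
python3 st.py
```

```text
[0.5006 0.16   0.0533] yaw 12.598341048670378 [-0.0575 -0.7996  1.5787] [-0.0886 -0.0199 -0.0501] 0.01173011308824685 49.27439332008362 j [ 0.1769  0.3892  1.8855 -0.      0.8668 -0.0429] 5.6
```

move_arm --steps '[0,0,0,0,0,0.02,-1,0,0,0,0,0,0.06,-1,0,0,0,0,0,0.1,-1,0,0,0.02,0,-0.04,0.1,-1,0,0,0.04,0,-0.08,0.1,-1,0,0,0.06,0,-0.12,0.1,-1,0,0,0.08,0,-0.16,0.1,-1,0,0,0.1,0,-0.2,0.1,-1,0,0,0.12,-0.01,-0.24,0.1,-1,0,0,0.14,-0.02,-0.28,0.1,-1]'

```text
clock: 6.6
position: [0.48, -0.1215, 0.153]
ee_rot: [-0.0, 0.231, 0.973, 0.0]
contact_force: [0.4, 0.6, -0.3]
width: 0.0116
gripper_force: 49.7
```

move_arm --steps '[0,0,0.02,0,-0.04,0,-1,0,0,0.04,0,-0.08,0,-1,0,0,0.058,0,-0.11,0,-1,0,0,0.058,0,-0.122,0,-1,0,0,0.058,0,-0.122,0,-1,0,0,0.058,0,-0.122,-0.02,-1,0,0,0.058,0,-0.122,-0.03,-1,0,0,0.058,0,-0.122,-0.03,-1,0,0,0.058,0,-0.122,-0.03,-1,0,0,0.058,0,-0.122,-0.03,-1]'

```text
clock: 7.6
position: [0.4811, -0.2417, 0.124]
ee_rot: [0.001, 0.053, 0.999, -0.0]
contact_force: [-0.2, 1.2, -0.3]
width: 0.0115
gripper_force: 49.7
```

```bash
python3 st.py; python3 - <<'E'
from h import *
import pickle
w={n:grab(n,n+'4') for n in('side','scene')};pickle.dump(w,open('d4.pkl','wb'))
f=[]
for n in w:
    u=proj(w[n],[.48,-.242,.075])[0].astype(int); print(n,u)
    f.append(cv2.resize(w[n]['pixels'][u[1]-25:u[1]+25,u[0]-25:u[0]+25],(400,400),interpolation=cv2.INTER_CUBIC))
cv2.imwrite('pics/m4.png',np.hstack(f))
E
```

```text
[ 0.4811 -0.2417  0.124 ] yaw 83.91022948860649 [-0.2298  1.2227 -0.2642] [-0.0119 -0.0028 -0.0282] 0.01146481101796704 49.73810255527496 j [-0.5949  0.3214  1.7727  0.0002  1.0464 -2.0595] 7.6
side [368 152]
scene [339 148]
```

View pics/m4.png

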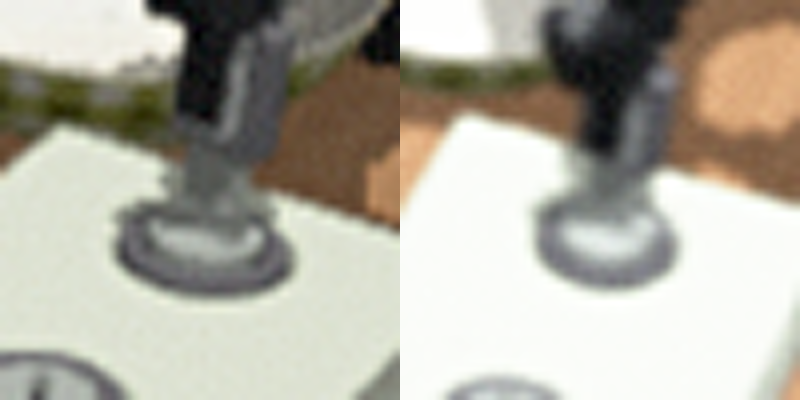

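Both views show the blade a little above the stud's head and centred on it. I'll lower it gently.

move_arm --steps '[0,0,0,0,0,-0.004,-1,0,0,0,0,0,-0.007,-1,0,0,0,0,0,-0.008,-1,0,0,0,0,0,-0.009,-1,0,0,0,0,0,-0.01,-1,0,0,0,0,0,-0.011,-1,0,0,0,0,0,-0.012,-1,0,0,0,0,0,-0.012,-1,0,0,0,0,0,-0.012,-1,0,0,0,0,0,-0.012,-1]'

```text
clock: 8.7
position: [0.4806, -0.2421, 0.1114]
ee_rot: [0.0, 0.053, 0.999, -0.0]
contact_force: [-0.0, 0.3, -1.2]
width: 0.0117
gripper_force: 49.7
```

```bash
python3 st.py
```

```text
[ 0.4806 -0.2421  0.1114] yaw 83.88025490948888 [-0.0073  0.2817 -1.1775] [-0.0142 -0.0323 -0.0319] 0.011705630944320616 49.737748503685 j [-0.5959  0.3349  1.789   0.0001  1.0175 -2.06  ] 8.7
```

move_arm --steps '[0,0,0,0,0,-0.001,-1,0,0,0,0,0,-0.002,-1,0,0,0,0,0,-0.003,-1,0,0,0,0,0,-0.004,-1,0,0,0,0,0,-0.004,-1,0,0,0,0,0,-0.005,-1,0,0,0,0,0,-0.005,-1,0,0,0,0,0,-0.006,-1,0,0,0,0,0,-0.006,-1,0,0,0,0,0,-0.006,-1]'

```text
clock: 9.7
position: [0.4806, -0.242, 0.1056]
ee_rot: [0.0, 0.053, 0.999, -0.0]
contact_force: [-1.0, 0.5, 5.5]
width: 0.0115
gripper_force: 50.6
```

```bash
python3 st.py
```

```text
[ 0.4806 -0.242   0.1056] yaw 83.87785331129672 [-0.9667  0.4716  5.4503] [ 0.1737  0.246  -0.0459] 0.011455481261469868 50.61049997806549 j [-0.596   0.3412  1.7964  0.0001  1.0037 -2.06  ] 9.7
```

move_arm --steps '[0,0,0,0,0,-0.001,-1,0,0,0,0,0,-0.002,-1,0,0,0,0,0,-0.003,-1,0,0,0,0,0,-0.003,-1,0,0,-0.006,0,0,-0.003,-1,0,0,-0.014,0,0,-0.003,-1,0,0,-0.022,0,0,-0.003,-1,0,0,-0.03,0,0,-0.003,-1,0,0,-0.04,0,0,-0.003,-1,0,0,-0.04,0,0,-0.003,-1]'

```text
clock: 10.7
position: [0.4812, -0.2427, 0.1035]
ee_rot: [0.001, 0.179, 0.984, -0.001]
contact_force: [-1.4, -0.8, 9.3]
width: 0.0114
gripper_force: 51.3
```

```bash
python3 st.py
```

```text
[ 0.4812 -0.2427  0.1035] yaw 69.43315974599423 [-1.407  -0.8217  9.2895] [0.1459 0.3125 0.0159] 0.011382141030594976 51.25537097454071 j [-0.596   0.3437  1.799  -0.0004  0.9966 -1.8077] 10.7
```

move_arm --steps '[0,0,0,0,0,-0.0005,-1,0,0,-0.005,0,0,-0.001,-1,0,0,-0.01,0,0,-0.0015,-1,0,0,-0.015,0,0,-0.0015,-1,0,0,-0.02,0,0,-0.0015,-1,0,0,-0.025,0,0,-0.0015,-1,0,0,-0.03,0,0,-0.0015,-1,0,0,-0.03,0,0,-0.0015,-1,0,0,-0.03,0,0,-0.0015,-1,0,0,-0.03,0,0,-0.0015,-1]'

```text
clock: 11.7
position: [0.481, -0.2429, 0.1023]
ee_rot: [0.001, 0.27, 0.963, -0.001]
contact_force: [-2.7, -0.1, 10.9]
width: 0.0112
gripper_force: 51.6
```

```bash
python3 st.py
```

```text
[ 0.481  -0.2429  0.1023] yaw 58.701842202614785 [-2.7452 -0.0914 10.9222] [0.0386 0.4781 0.021 ] 0.01118598001406269 51.57067000865936 j [-0.5962  0.3449  1.8006 -0.001   0.9936 -1.6202] 11.7
```

move_arm --steps '[0,0,-0.004,-0.0005,0,0,-1,0,0,-0.008,-0.0005,0,0,-1,0,0,-0.012,-0.0005,0,0,-1,0,0,-0.016,-0.0005,0,0,-1,0,0,-0.02,-0.0005,0,0,-1,0,0,-0.024,-0.0005,0,0,-1,0,0,-0.028,-0.0005,0,0,-1,0,0,-0.03,-0.0005,0,0,-1,0,0,-0.03,-0.0005,0,0,-1,0,0,-0.03,-0.0005,0,0,-1]'

```text
clock: 12.7
position: [0.4808, -0.243, 0.1024]
ee_rot: [0.001, 0.359, 0.933, -0.001]
contact_force: [-1.6, 0.4, 11.1]
width: 0.0115
gripper_force: 51.5
```

```bash
python3 st.py
```

```text
[ 0.4808 -0.243   0.1024] yaw 47.905283248563876 [-1.5633  0.4093 11.0971] [0.0121 0.4093 0.0228] 0.011461069348664747 51.54301643371582 j [-0.5967  0.3443  1.8013 -0.001   0.9928 -1.4323] 12.7
```

move_arm --steps '[0,0,-0.004,0,0,0,-1,0,0,-0.008,0,0,0,-1,0,0,-0.012,0,0,0,-1,0,0,-0.016,0,0,0,-1,0,0,-0.02,0,0,0,-1,0,0,-0.024,0,0,0,-1,0,0,-0.028,0,0,0,-1,0,0,-0.03,0,0,0,-1,0,0,-0.03,0,0,0,-1,0,0,-0.03,0,0,0,-1]'

```text
clock: 13.7
position: [0.4806, -0.2431, 0.1024]
ee_rot: [0.001, 0.445, 0.895, -0.001]
contact_force: [-1.8, -0.6, 11.6]
width: 0.0114
gripper_force: 51.5
```

```bash
python3 st.py
```

```text
[ 0.4806 -0.2431  0.1024] yaw 37.111594243953306 [-1.7789 -0.6162 11.5784] [-0.063   0.5035  0.0194] 0.01141121996721968 51.53383791446686 j [-0.5968  0.3443  1.8014 -0.0015  0.9929 -1.2437] 13.7
```

move_arm --steps '[0,0,-0.004,0,0,0,-1,0,0,-0.008,0,0,0,-1,0,0,-0.012,0,0,0,-1,0,0,-0.016,0,0,0,-1,0,0,-0.02,0,0,0,-1,0,0,-0.024,0,0,0,-1,0,0,-0.028,0,0,0,-1,0,0,-0.03,0,0,0,-1,0,0,-0.03,0,0,0,-1,0,0,-0.03,0,0,0,-1]'

```text
clock: 14.7
position: [0.4808, -0.2431, 0.1016]
ee_rot: [0.001, 0.528, 0.849, -0.001]
contact_force: [-0.9, -0.9, 5.7]
width: 0.011
gripper_force: 50.6
```

```bash
python3 st.py
```

```text
[ 0.4808 -0.2431  0.1016] yaw 26.30281971248847 [-0.9263 -0.8615  5.7321] [-0.1686  0.1655 -0.0151] 0.010954107015631001 50.624427795410156 j [-0.5967  0.3454  1.8021 -0.0011  0.9912 -1.0552] 14.7
```

The force fell from 11.6 to 5.7 N, so the stud is dropping. I'll press on without turning.

move_arm --steps '[0,0,0,0,0,-0.001,-1,0,0,0,0,0,-0.001,-1,0,0,0,0,0,-0.002,-1,0,0,0,0,0,-0.002,-1,0,0,0,0,0,-0.003,-1,0,0,0,0,0,-0.003,-1,0,0,0,0,0,-0.0035,-1,0,0,0,0,0,-0.0035,-1,0,0,0,0,0,-0.0035,-1,0,0,0,0,0,-0.0035,-1]'

```text
clock: 15.7
position: [0.4808, -0.2432, 0.0989]
ee_rot: [0.002, 0.528, 0.849, -0.001]
contact_force: [-1.8, -0.5, 11.1]
width: 0.0114
gripper_force: 51.4
```

```bash
python3 st.py
```

```text
[ 0.4808 -0.2432  0.0989] yaw 26.302564587050597 [-1.7787 -0.491  11.0836] [-0.038   0.3876  0.034 ] 0.011351050958090678 51.41775190830231 j [-0.5968  0.3483  1.8057 -0.0012  0.9843 -1.0552] 15.7
```

move_arm --steps '[0,0,0,0,0,-0.0005,-1,0,0,0,0,0,-0.001,-1,0,0,-0.002,0,0,-0.0015,-1,0,0,-0.004,0,0,-0.0015,-1,0,0,-0.006,0,0,-0.0015,-1,0,0,-0.008,0,0,-0.0015,-1,0,0,-0.008,0,0,-0.0015,-1,0,0,-0.008,0,0,-0.0015,-1,0,0,-0.008,0,0,-0.0015,-1,0,0,-0.008,0,0,-0.0015,-1]'

```text
clock: 16.7
position: [0.4807, -0.2432, 0.0977]
ee_rot: [0.002, 0.549, 0.836, -0.001]
contact_force: [-2.3, 0.3, 12.6]
width: 0.0111
gripper_force: 51.8
```

```bash
python3 st.py
```

```text
[ 0.4807 -0.2432  0.0977] yaw 23.430279854668072 [-2.2786  0.3497 12.555 ] [0.011  0.5057 0.0657] 0.011141866802173687 51.82320535182953 j [-0.5968  0.3496  1.8073 -0.0013  0.9813 -1.005 ] 16.7
```

move_arm --steps '[0,0,0.006,0,0,0.001,-1,0,0,0.008,0,0,0.004,-1,0,0,0.008,0,0,0.008,-1,0,0,0.008,0,0,0.012,-1,0,0,0.008,0,0,0.017,-1,0,0,0.008,0,0,0.025,-1,0,0,0.008,0,0,0.04,-1,0,0,0.008,0,0,0.056,-1,0,0,0.008,0,0,0.056,-1,0,0,0.008,0,0,0.056,-1]'

```text
clock: 17.7
position: [0.48, -0.242, 0.1519]
ee_rot: [0.0, 0.528, 0.849, 0.0]
contact_force: [0.7, -0.3, -0.6]
width: 0.0114
gripper_force: 49.8
```

```bash
python3 st.py
```

```text
[ 0.48   -0.242   0.1519] yaw 26.27817150110228 [ 0.6932 -0.341  -0.5596] [0.0274 0.0194 0.0178] 0.011436934128304651 49.76313292980194 j [-0.5964  0.293   1.7356  0.0001  1.1126 -1.0551] 17.7
```

move_arm --steps '[0,0,-0.01,0,0.05,0,-1,0,0,-0.02,0,0.1,0,-1,0,0,-0.03,0.005,0.15,0,-1,0,0,-0.038,0.01,0.2,0,-1,0,0,-0.038,0.015,0.25,0,-1,0,0,-0.038,0.02,0.3,0,-1,0,0,-0.038,0.0205,0.34,0,-1,0,0,-0.038,0.0205,0.38,0,-1,0,0,-0.038,0.0205,0.402,0,-1,0,0,-0.038,0.0205,0.402,-0.02,-1]'

```text
clock: 18.7
position: [0.5018, 0.1634, 0.1327]
ee_rot: [0.001, 0.624, 0.782, 0.002]
contact_force: [-0.3, -0.5, -1.1]
width: 0.0117
gripper_force: 49.8
```

move_arm --steps '[0,0,0,0,0,-0.01,-1,0,0,0,0,0,-0.03,-1,0,0,0,0,0,-0.042,-1,0,0,0,0,0,-0.042,-1,0,0,0,0,0,-0.042,-1,0,0,0,0,0,-0.042,-1,0,0,0,0,0,-0.042,-1,0,0,0,0,0,-0.042,-1,0,0,0,0,0,-0.042,-1,0,0,0,0,0,-0.042,-1]'

```text
clock: 19.7
position: [0.5006, 0.16, 0.0901]
ee_rot: [0.0, 0.625, 0.78, 0.0]
contact_force: [-0.1, -0.4, -0.2]
width: 0.0116
gripper_force: 49.7
```

```bash
python3 st.py; python3 - <<'E'
from h import *
import pickle
w={n:grab(n,n+'5') for n in('side','scene')};pickle.dump(w,open('d5.pkl','wb'))
f=[]
a=w['side']['pixels']
f=[cv2.resize(a[205:295,230:320],(400,400),interpolation=cv2.INTER_CUBIC),cv2.resize(a[140:200,320:400],(400,300),interpolation=cv2.INTER_CUBIC)]
f[1]=np.vstack([f[1],np.zeros((100,400,3),np.uint8)])
cv2.imwrite('pics/m5.png',np.hstack(f))
E
```

```text
[0.5006 0.16   0.0901] yaw 12.599344860730469 [-0.1087 -0.4429 -0.1678] [ 0.0076  0.0084 -0.0129] 0.011625066011940435 49.73912000656128 j [ 0.1769  0.3428  1.8429  0.0001  0.9553 -0.043 ] 19.7
```

View pics/m5.png

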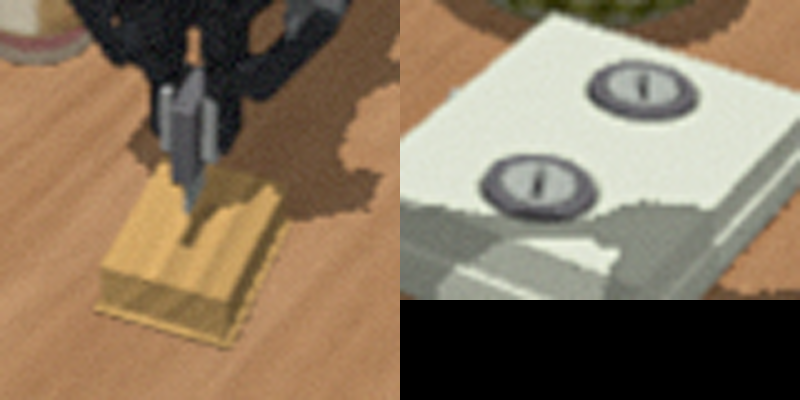

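Both studs now look alike and flush, and the blade is over the holder slot. I'll lower it gently.

move_arm --steps '[0,0,0,0,0,-0.008,-1,0,0,0,0,0,-0.013,-1,0,0,0,0,0,-0.016,-1,0,0,0,0,0,-0.019,-1,0,0,0,0,0,-0.022,-1,0,0,0,0,0,-0.025,-1,0,0,0,0,0,-0.028,-1,0,0,0,0,0,-0.031,-1,0,0,0,0,0,-0.034,-1,0,0,0,0,0,-0.034,-1]'

```text
clock: 20.8
position: [0.5002, 0.1599, 0.0554]
ee_rot: [-0.0, 0.625, 0.78, -0.0]
contact_force: [-1.1, -0.0, -0.0]
width: 0.0118
gripper_force: 49.7
```

```bash
python3 st.py
```

```text
[0.5002 0.1599 0.0554] yaw 12.5970710327246 [-1.1044 -0.0206 -0.0297] [-0.0119  0.042  -0.0042] 0.01177406024438039 49.73943293094635 j [ 0.1769  0.3864  1.8833  0.      0.8727 -0.043 ] 20.8
```

Going in freely. Now the last 3 mm, then a contact check.

move_arm --steps '[0,0,0,0,0,-0.001,-1,0,0,0,0,0,-0.0015,-1,0,0,0,0,0,-0.002,-1,0,0,0,0,0,-0.0025,-1,0,0,0,0,0,-0.003,-1,0,0,0,0,0,-0.0035,-1,0,0,0,0,0,-0.0035,-1,0,0,0,0,0,-0.0035,-1,0,0,0,0,0,-0.0035,-1,0,0,0,0,0,-0.0035,-1]'

```text
clock: 21.8
position: [0.5006, 0.16, 0.0533]
ee_rot: [0.0, 0.625, 0.78, 0.0]
contact_force: [-1.4, -0.7, 6.8]
width: 0.0115
gripper_force: 51.0
```

```bash
python3 st.py
```

```text
[0.5006 0.16   0.0533] yaw 12.603528817365728 [-1.3941 -0.7322  6.8458] [-0.0304  0.3294 -0.0257] 0.011463881037753549 50.998324155807495 j [ 0.177   0.389   1.8858 -0.0001  0.866  -0.043 ] 21.8
```

Home: contact force is 6.8 N at the original height. I'll relax 1 mm, open, and lift away.

move_arm --steps '[0,0,0,0,0,0.001,-1,0,0,0,0,0,0.001,-0.7,0,0,0,0,0,0.001,-0.6,0,0,0,0,0,0.001,-0.5,0,0,0,0,0,0.001,-0.3,0,0,0,0,0,0.001,0,0,0,0,0,0,0.001,0.3,0,0,0,0,0,0.001,0.3,0,0,0,0,0,0.001,0.3,0,0,0,0,0,0.001,0.3]'

```text
clock: 22.8
position: [0.5005, 0.16, 0.0533]
ee_rot: [0.0, 0.625, 0.78, 0.0]
contact_force: [-0.2, 0.2, -0.2]
width: 0.0557
gripper_force: 0.0
```

```bash
python3 st.py
```

```text
[0.5005 0.16   0.0533] yaw 12.60031869849162 [-0.1994  0.1829 -0.2299] [0.0303 0.0687 0.0108] 0.05573575303187881 0.0 j [ 0.1769  0.3892  1.8855 -0.      0.8668 -0.043 ] 22.8
```

move_arm --steps '[0,0,0,0,0,0.01,0.3,0,0,0,0,0,0.03,0.3,0,0,0,0,0,0.06,0.3,0,0,0,0,0,0.1,0.3,0,0,0,0,0,0.14,0.3,0,0,0,0,0,0.18,0.3,0,0,0,0,0.02,0.195,0.3,0,0,0,0,0.03,0.195,0.3,0,0,0,0,0.03,0.195,0.3,0,0,0,0,0.03,0.195,0.3]'

```text
clock: 23.8
position: [0.4994, 0.1896, 0.2468]
ee_rot: [-0.001, 0.625, 0.781, -0.002]
contact_force: [0.3, -0.9, 0.2]
width: 0.0557
gripper_force: 0.0
```

```bash
python3 st.py; python3 - <<'E'
from h import *
w=grab('side','side6')['pixels']; g=grab('wrist','wrist6')['pixels']
a=cv2.resize(w[210:280,230:320],(400,311),interpolation=cv2.INTER_CUBIC);b=cv2.resize(g[130:270,190:370],(400,311),interpolation=cv2.INTER_CUBIC)
cv2.imwrite('pics/m6.png',np.hstack([a,b]))
E
```

```text
[0.4994 0.1896 0.2468] yaw 12.649599120071727 [ 0.2763 -0.8842  0.214 ] [-0.0103 -0.0374 -0.0689] 0.05572631683661713 0.0 j [ 0.233   0.2171  1.5904 -0.0007  1.3375  0.0124] 23.8
```

View pics/m6.png

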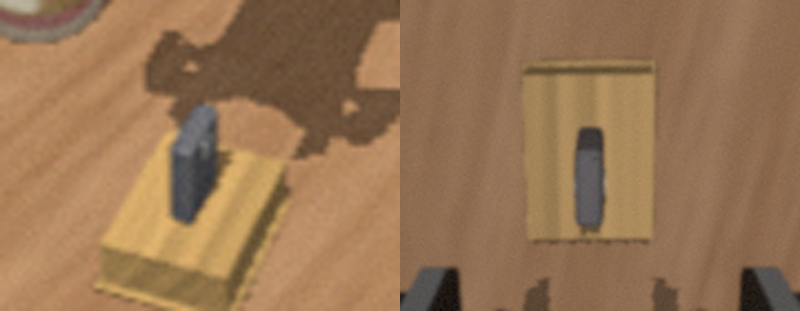

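The key stands upright and fully home in its holder, and the gripper is clear.

```bash
python3 -c "
from rig import manip
print(manip.sign_off())"
```

```text
the job is handed in; nothing more can be done
None
```

I pressed and turned the open stud clockwise until it dropped into its catch, where it looks flush like the other one. The key is back upright and fully home in its holder, and I handed the job in at about 24 s; no verdict came back.

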